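# Set up the nested glue pot and hold the spatula ready over it

## Robot

A 7-joint arm with a two-finger parallel gripper is mounted at the origin on the work surface. World frame = base frame: x ahead of the robot, y to its left, z up, the work surface at z = 0. Lengths are in m, angles in rad, forces in N, time in s.
With the tool pointing down it reaches from about 0.425 to 0.925 m from the base axis. Payload 6.8 kg.
Tool frame: the origin (TCP) lies midway between the tips of the shut fingers; the grasp point (between the pads) lies 19 mm behind it; z points along the fingers, y is the direction in which the jaws open and shut (so a half turn about z gives the same grasp; the last joint's range is limited). The gripper opens to 85 mm and grips with 20 to 120 N. Pads are 22 mm wide; open, the fingers measure 114 mm over their backs; the gripper's body (76 mm by 85 mm) begins 54 mm behind the grasp point. The pads swing forward as they close: fully open they stand 13 mm farther back than shut.
Start: joints at [1.233, 0.477, 0.022, 1.555, -0.011, 1.109, -0.083], TCP at [0.154, -0.657, 0.231] pointing down, gripper open.
Joint ranges: [-2.96, 2.96], [-0.34, 2.1], [-1.41, 1.46], [0.24, 2.44], [-1.37, 4.51], [0.17, 1.92], [-2.96, 2.96]. Speed limits (rad/s): [2.39, 2.39, 3.14, 3.14, 3.14, 3.14, 3.14].

## Interface

Orientations are given as a unit quaternion [w, x, y, z].
In Python, from station import bot, vision gives the robot as it stands.
- The arm moves only by the tool move_arm, never from a script. Its argument "increments" is text: rows parted by semicolons, each of 7 numbers parted by spaces: the opening, from 0 (shut) to 1 (fully open), then the shift along the world's x, y, z in mm, then the turn, a rotation vector about the world's x, y, z in rad. In form: grip x y z rx ry rz; .... A call has exactly 8 rows; each row shifts and turns the commanded pose from where the row before left it; what a row does not reach is not made up. A row lasts 1/8 s, in which the tool goes at most 62.5 mm and 10.7 degrees, less where a joint would pass 70% of its speed; a pose out of reach is approached as far as the arm can. A call with a gripper value outside its range is refused whole. The fingers move at their own pace and stop on an object; "newtons" is the grip in N (left out, the last holds). Time passes only in rows, so rows that do not move let the fingers close, or fill a call up. It gives the time, the measured TCP pose, the force and the opening at its end, in the units of the state.
- bot.get_obs(): the state, without advancing time (a new reading comes with each control period).
- vision.read_camera(name): name is "scene" or "top" or "wrist"; returns (picture, depth): 400x640x3 uint8, red, green, blue; 400x640 float32, m along the optical axis (not along the pixel's ray), 0 where there is no reading.
- vision.calibration(name): a dict with "fx", "fy", "cx", "cy" (pixels), "k1" (the pictures are not rectified: a ray, as slopes to the right and down, at radius r is drawn at 1 + k1 r^2 times it, then the intrinsics apply), "R" (3x3) and "t" (3): a world point X has camera coordinates R X + t; the wrist camera has in their place "hand_eye" (4x4, takes a point from camera to tool coordinates, whose origin is the TCP and whose axes are the flange's). Camera axes: x right, y down, z forward; pixel columns grow to the right and rows downward; lengths in m; the calibration is good to about 2 mm. A picture is of the moment at which its call begins: read the wrist's pose just before it. calibration takes no time and is no camera call.
- bot.hand_in(): hands the job in, once; it reports no verdict.
The state is a dict: "t": time; "q": joint angles; "joint_vel": joint speeds; "joint_torque": joint torques, N m; "eef_pos": TCP position; "tool_rot": TCP orientation; "contact_force": force on the tool from outside, world axes, zero at the start; "torque": the same for the moment, N m; "gripper_width": opening from 0.0 (shut) to 1.0 (fully open).
Only numpy, scipy, OpenCV 4.12 (cv2) and the standard library are available. Lean on these libraries where they do the work, as an engineer would, in place of code of your own. Each camera call takes 0.05 s, during which the arm holds its last target.

## Task

Set up the glue pot: stand the middle-sized pot down inside the wide one, let go, then stand the narrow pot down inside the middle one. Then draw the spatula out of its slanted wooden stand, turn it until it is about level with the blade lying flat, and finish while still holding it there, with the middle of the blade over the nested pots and a few centimetres clear above them, ready for hardener to be dosed onto the blade. Leave the can, the hammer and the sanding block where they are.

Things in the scene. Friction and masses are not known exactly. Their poses are not given: they have to be found in the camera images.
- wide_pot: Widest, lowest of three plain straight-sided aluminium pots without handles, open on top; the three may swap places. Outer diameter 92 mm, height 50 mm, wall 4 mm (inside diameter 84), floor 5 mm, loose, 0.35 kg, upright on the bench. Origin: centre of its underside; z up through the mouth.
- middle_pot: Middle aluminium pot: outer diameter 64 mm, height 75 mm, wall 3.5 mm (inside diameter 57), floor 5 mm, loose, about 0.14 kg, upright on the bench. Nested, it stands on the wide pot's floor and its top 30 mm stay above that rim. Origin: centre of its underside; z up through the mouth.
- narrow_pot: Narrowest, tallest aluminium pot: outer diameter 44 mm, height 100 mm, wall 3.5 mm, floor 5 mm, loose, about 0.11 kg, upright on the bench. Nested, it stands on the middle pot's floor, its top 30 mm above that rim (110 mm above the bench with all three nested). Origin: centre of its underside; z up through the mouth.
- spatula: Loose, 210 mm long, about 0.11 kg: flat steel blade 30 wide, 3 thick; wooden handle 24 wide, 16 thick. Origin: centre line where blade meets handle. Own z along the handle to its butt (handle z +7 to +115, blade 0 to -95 mm); y across the width; x square to the blade's flat. At first blade down in the slot, leaning about 42 deg from upright, y level, x slanting up; handle clear of the stand.
- blade_mid (a point): Point in the middle of the spatula's blade: own z = -50 mm on its centre line.
- handle_mid (a point): Point in the middle of the spatula's handle: own z = +65 mm on its centre line; a good place to grip across the 24 mm width.
- stand: Wooden spatula stand, fixed: foot 130 x 100 x 14 mm, slanted block 70 mm wide, about 110 mm high, with a slot along the spatula's z, 85 mm deep, 6 mm x 40 mm (the spatula is loose in it; drawn along its own z it is clear after 85 mm). Origin: centre of the foot's underside; z up; the handle leans towards the stand's own -x, roughly towards the robot.
- slot_mouth (a point): Centre of the mouth of the stand's slot, where the blade comes out.
- hardener_can: Bystander: closed can, 66 mm diameter, 90 mm high, standing. Origin: centre of the underside. Must not be moved.
- hammer: Bystander: hammer lying on the bench, about 0.3 m long. Must not be moved.
- sanding_block: Bystander: cork sanding block 110 x 65 x 35 mm. Origin: centre of the underside. Must not be moved.
Not all that is in view belongs to the job. What is shaped like the wide_pot but turquoise is not meant. Leave any green look-alike of the narrow_pot alone.

How it is judged:
On the way, in this order (a step that is already met when the one before it is completed fails the run):
1. the middle pot stands inside the wide pot, let go, the narrow pot not yet in (horizontal distance between middle_pot and wide_pot below 0.013 m and z of middle_pot in the frame of wide_pot below 0.01 m and angle between each of middle_pot, wide_pot's own z axis and vertical below 0.12 rad and contact force between the fingers and middle_pot below 0.1 N and not (horizontal distance between narrow_pot and middle_pot below 0.01 m and z of narrow_pot in the frame of middle_pot below 0.01 m and angle between narrow_pot's own z axis and vertical below 0.14 rad)), for 0.2 s.
2. the narrow pot stands inside the middle pot, let go (horizontal distance between middle_pot and wide_pot below 0.013 m and z of middle_pot in the frame of wide_pot below 0.01 m and angle between each of middle_pot, wide_pot's own z axis and vertical below 0.12 rad and horizontal distance between narrow_pot and middle_pot below 0.01 m and z of narrow_pot in the frame of middle_pot below 0.01 m and angle between narrow_pot's own z axis and vertical below 0.14 rad and contact force between the fingers and narrow_pot below 0.1 N), for 0.2 s.
3. the spatula's blade is drawn clear of the stand's slot, in the fingers (distance between blade_mid and slot_mouth above 0.05 m and contact force between the fingers and spatula above 1 N and contact force between spatula and stand below 0.1 N), for 0.1 s.
At the end, for the whole second after the job is handed in: Pots nested upright (narrow in middle in wide), each on the floor of the next within 5 mm, not touched by the fingers; spatula held still, touching no pot nor stand, blade flat within 20 deg of level, blade middle within 40 mm of the narrow pot's axis and over 130 mm above the bench (all of step 2 and contact force between each of the fingers, spatula and wide_pot below 0.1 N and contact force between each of the fingers, spatula and middle_pot below 0.1 N and contact force between spatula and narrow_pot below 0.1 N and contact force between spatula and stand below 0.1 N and contact force between the fingers and spatula above 1 N and (angle between spatula's own x axis and vertical below 0.35 rad or angle between spatula's own x axis and vertical above 2.79 rad) and horizontal distance between blade_mid and narrow_pot below 0.04 m and height (world z) of blade_mid above 0.13 m and linear speed of spatula below 0.03 m/s); the arm keeps its last pose, push and grip.
It fails at once if the hardener can is moved by more than 30 mm (distance of hardener_can from where it was at the start of the episode above 0.03 m).
It fails at once if the hammer is moved by more than 30 mm (distance of hammer from where it was at the start of the episode above 0.03 m).
It fails at once if the sanding block is moved by more than 30 mm (distance of sanding_block from where it was at the start of the episode above 0.03 m).
It also fails if it takes over 70 s, if anything falls off the work surface, if the arm or the gripper's body presses on something with over 40 N, if the wrist force passes 120 N, or if a joint passes its speed limit or range.

## Working session

There is one attempt and no reset: what is moved stays moved. The work goes in short steps, Python scripts to look and compute and a tool call to move; the robot and the scene stay as the last step left them, time stands still between calls to the robot, and variables do not carry over. Pictures are saved under pics/ and viewed, and the job is handed in when it is done.

Besides the shell and the picture viewer there is one more tool, called after ">>>" in YAML: its name, and indented under it one key for each argument. move_arm: Moves the arm, as the interface text tells. Its arguments: {"type":"object","properties":{"increments":{"type":"string"},"newtons":{"type":"number"}},"required":["increments"]}

```bash
ls; mkdir -p pics
python3 - <<'E'
from station import bot, vision
import cv2,numpy as np
o=bot.get_obs()
for k,v in o.items(): print(k,np.round(v,4) )
for n in("scene","top"):
    p,d=vision.read_camera(n); cv2.imwrite(f"pics/{n}0.png",p[:,:,::-1]); np.save(f"pics/{n}0.npy",d)
    print(n,vision.calibration(n))
print(vision.calibration("wrist"))
E
```

```text
pics
t 0.0
q [ 1.2329  0.4778  0.0223  1.5565 -0.0115  1.1093 -0.0831]
joint_vel [ 0.0023 -0.0004  0.      0.0007 -0.0004 -0.0006 -0.001 ]
joint_torque [ 3.00000e-04 -5.96452e+01  1.60840e+00 -2.81200e+01  1.26000e-02
  9.20000e-03 -0.00000e+00]
eef_pos [ 0.1536 -0.6567  0.2303]
tool_rot [-9.000e-04  9.934e-01  1.147e-01 -2.000e-04]
contact_force [ 0.2169 -0.0583 -0.0347]
torque [ 0.0095  0.0295 -0.0725]
gripper_width 1.0021
scene {'fx': 363.3242864077024, 'fy': 363.3242864077024, 'cx': 318.45308941144464, 'cy': 201.48781971412615, 'k1': 0.020608804347047243, 'R': array([[-0.72332364,  0.69049243,  0.00480793],
       [ 0.50583339,  0.53459855, -0.67700589],
       [-0.47003775, -0.48726236, -0.73596189]]), 't': array([ 0.37055348, -0.23153588,  1.44793658])}
top {'fx': 372.3883508967289, 'fy': 372.3883508967289, 'cx': 323.5954969952216, 'cy': 209.82183606872596, 'k1': -0.07323691404988561, 'R': array([[ 0.01038716, -0.99974242, -0.02017913],
       [-0.99441654, -0.00820831, -0.10520628],
       [ 0.10501355,  0.02115925, -0.99424566]]), 't': array([0.07373255, 0.59896538, 1.09777227])}
{'fx': 287.9018534126396, 'fy': 287.9018534126396, 'cx': 322.11798139098534, 'cy': 199.4301259591351, 'k1': 0.0022627060910715984, 'hand_eye': array([[ 2.42414327e-04, -9.53947969e-01, -2.99972021e-01,
         7.69208491e-02],
       [ 9.99999709e-01,  1.43717091e-05,  7.62419084e-04,
        -6.09551825e-04],
       [-7.22997027e-04, -2.99972119e-01,  9.53947695e-01,
        -1.42232716e-01],
       [ 0.00000000e+00,  0.00000000e+00,  0.00000000e+00,
         1.00000000e+00]])}
```

View pics/scene0.png

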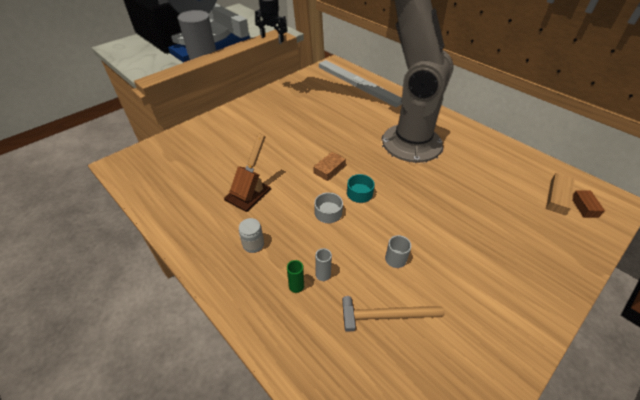

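View pics/top0.png

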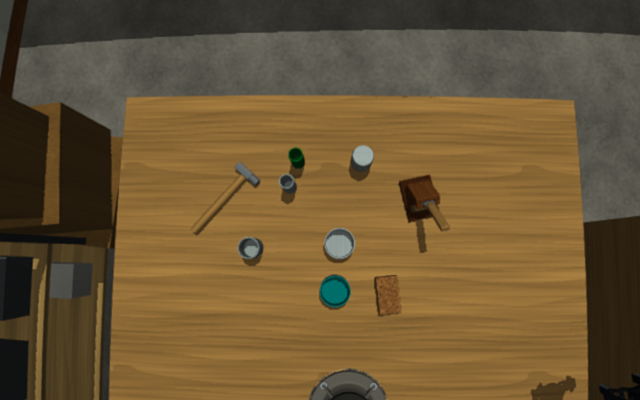

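The scene image shows the wide pot at (329,208), middle pot at (398,251) and narrow pot at (323,265). The green look-alike is beside the narrow pot and the turquoise one is at (361,188). The spatula and stand are at (247,185). Next I'll deproject to get positions.

```bash
cat > h.py <<'E'
import numpy as np,cv2
from station import bot,vision
from scipy.spatial.transform import Rotation as Rn
def quat(q): return Rn.from_quat([q[1],q[2],q[3],q[0]])
def cloud(name,d,obs=None):
    c=vision.calibration(name)
    K=np.array([[c['fx'],0,c['cx']],[0,c['fy'],c['cy']],[0,0,1.]])
    v,u=np.mgrid[0:400,0:640]
    pts=np.stack([u,v],-1).reshape(-1,1,2).astype(float)
    n=cv2.undistortPoints(pts,K,np.array([c['k1'],0,0,0.])).reshape(400,640,2)
    P=np.dstack([n[...,0]*d,n[...,1]*d,d])
    if name=='wrist':
        H=c['hand_eye']; P=P@H[:3,:3].T+H[:3,3]
        return P@quat(obs['tool_rot']).as_matrix().T+np.array(obs['eef_pos'])
    return (P-c['t'])@c['R']
def circ(xy):
    A=np.c_[2*xy,np.ones(len(xy))]; s=np.linalg.lstsq(A,(xy**2).sum(1),rcond=None)[0]
    return s[0],s[1],np.sqrt(s[2]+s[0]**2+s[1]**2)
E
python3 - <<'E'
from h import *
W={}
for n in('top','scene'):
    d=np.load(f'pics/{n}0.npy'); im=cv2.imread(f'pics/{n}0.png'); W[n]=(cloud(n,d),d,im)
    P=W[n][0]
    print(n,'bench z',np.median(P[(d>0)&(abs(P[...,0]-.5)<.3)&(abs(P[...,1])<.4)][:,2]))
px={'top':dict(wide=(338,244),mid=(250,249),nar=(287,183),green=(296,158),turq=(335,291),can=(362,158),sand=(387,295),stand=(420,197),ham=(225,200)),}
P,d,im=W['top']
for k,(u,v) in px['top'].items():
    r=34
    Q=P[v-r:v+r,u-r:u+r].reshape(-1,3);Q=Q[(Q[:,2]>.012)&(Q[:,2]<.3)]
    c0=P[v,u][:2]; 
    Q=Q[np.hypot(*(Q[:,:2]-c0).T)<(.065 if k not in('stand','ham') else .25)]
    zt=np.percentile(Q[:,2],97); T=Q[Q[:,2]>zt-.006]
    print(k,'at',P[v,u].round(3),'ztop',zt.round(3),'rim circ',np.round(circ(T[:,:2]),4),len(T),'bbox',Q.min(0).round(3),Q.max(0).round(3))
E
```

```text
top bench z 0.00028612084823282237
scene bench z 0.0013422499421450373
wide at [ 0.496  0.034 -0.001] ztop 0.053 rim circ [0.4994 0.0318 0.0438] 112 bbox [ 0.454 -0.012  0.012] [0.543 0.077 0.055]
mid at [0.477 0.307 0.003] ztop 0.077 rim circ [0.4824 0.2983 0.0301] 77 bbox [0.451 0.266 0.013] [0.512 0.328 0.079]
nar at [0.685 0.196 0.005] ztop 0.102 rim circ [0.6998 0.1815 0.0352] 66 bbox [0.653 0.156 0.012] [0.748 0.208 0.104]
green at [0.766 0.169 0.003] ztop 0.102 rim circ [0.7547 0.1634 0.0202] 57 bbox [0.733 0.142 0.012] [0.775 0.184 0.103]
turq at [0.353 0.043 0.005] ztop 0.054 rim circ [0.358  0.0442 0.044 ] 108 bbox [ 0.313 -0.001  0.013] [0.404 0.09  0.055]
can at [ 0.745 -0.032  0.092] ztop 0.093 rim circ [ 0.7549 -0.0345  0.021 ] 284 bbox [ 0.722 -0.066  0.013] [ 0.782 -0.002  0.096]
sand at [ 0.346 -0.111  0.037] ztop 0.039 rim circ [ 0.3476 -0.1145  0.0365] 658 bbox [ 0.29  -0.152  0.013] [ 0.404 -0.077  0.042]
stand at [ 0.63  -0.197  0.102] ztop 0.185 rim circ [ 0.5423 -0.2383  0.0091] 74 bbox [ 0.532 -0.271  0.012] [ 0.712 -0.154  0.193]
ham at [0.628 0.387 0.019] ztop 0.029 rim circ [0.6212 0.3736 0.0874] 488 bbox [0.527 0.285 0.012] [0.735 0.49  0.033]
```

Run:
```python
from h import *
for n in('top','scene'):
    P=cloud(n,np.load(f'pics/{n}0.npy')).reshape(-1,3)
    for k,c,R,h in(('wide',(.4994,.0318),.046,.05),('mid',(.4824,.2983),.032,.075),('nar',(.672,.189),.022,.1)):
        c=np.array(c)
        for _ in range(4):
            Q=P[(np.hypot(*(P[:,:2]-c).T)<R+.012)&(P[:,2]>h-.003)&(P[:,2]<h+.012)]
            x,y,r=circ(Q[:,:2]); c=np.array([x,y])
        print(n,k,c.round(4),r.round(4),len(Q),(R-.00175))
    # spatula handle: points above 0.118 near stand
    Q=P[(abs(P[:,0]-.58)<.12)&(abs(P[:,1]+.21)<.12)&(P[:,2]>.118)&(P[:,2]<.25)]
    if len(Q)<10: print(n,len(Q));continue
    m=Q.mean(0);u,s,vt=np.linalg.svd(Q-m)
    a=vt[0]*np.sign(vt[0][2]); t=(Q-m)@a
    print(n,'handle n',len(Q),'mean',m.round(4),'axis',a.round(3),'lean',np.degrees(np.arccos(a[2])).round(1),'yaw of blade',np.degrees(np.arctan2(-a[1],-a[0])).round(1),'top',(m+a*t.max()).round(4),'bot',(m+a*t.min()).round(4),s.round(3),'n',vt[2].round(3),'w',vt[1].round(3))
im=cv2.imread('pics/scene0.png')[120:220,200:300];cv2.imwrite('pics/s1.png',cv2.resize(im,None,fx=5,fy=5))
im=cv2.imread('pics/top0.png')[160:260,380:480];cv2.imwrite('pics/t1.png',cv2.resize(im,None,fx=5,fy=5))
```

```text
top wide [0.4994 0.0318] 0.0438 112 0.04425
top mid [0.4824 0.2983] 0.0301 75 0.03025
top nar [0.6753 0.1879] 0.0201 48 0.020249999999999997
top handle n 272 mean [ 0.5669 -0.2309  0.1596] axis [-0.679 -0.172  0.713] lean 44.5 yaw of blade 14.2 top [ 0.5373 -0.2385  0.1908] bot [ 0.6059 -0.2211  0.1186] [0.498 0.122 0.053] n [0.641 0.335 0.691] w [-0.358  0.926 -0.117]
scene wide [0.4989 0.031 ] 0.0438 113 0.04425
scene mid [0.4814 0.296 ] 0.0299 91 0.03025
scene nar [0.6745 0.187 ] 0.02 66 0.020249999999999997
scene handle n 244 mean [ 0.5707 -0.2305  0.1548] axis [-0.661 -0.15   0.736] lean 42.6 yaw of blade 12.8 top [ 0.538  -0.2379  0.1912] bot [ 0.6054 -0.2226  0.1162] [0.451 0.116 0.051] n [0.627 0.429 0.65 ] w [ 0.413 -0.891  0.19 ]
```

View pics/s1.png

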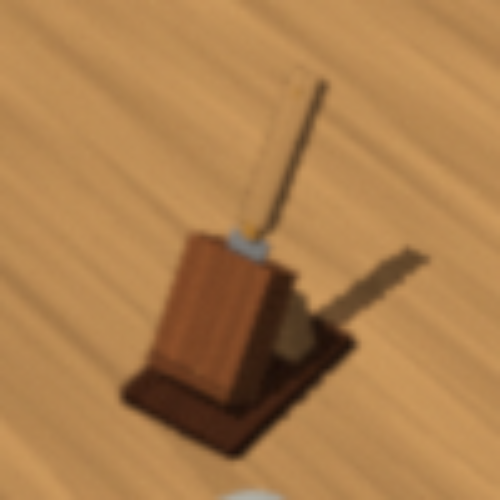

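View pics/t1.png

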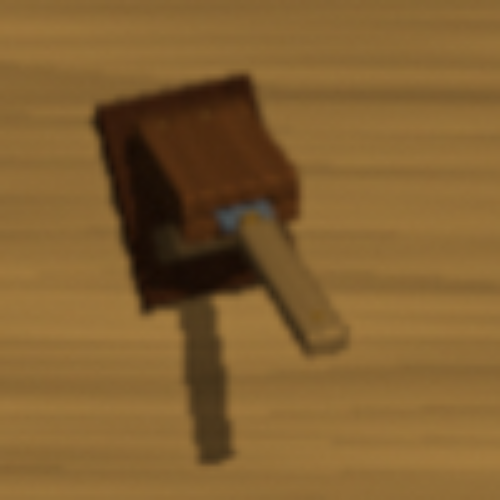

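The three pots agree between cameras within about 2 mm. The spatula leans about 43° and its blade yaw is about 13.5°. The current jaw yaw already suits it, so I'll go to the middle pot first.

>>> move_arm:
  increments: "1 43 32 6 0 0 0;1 43 32 6 0 0 0;1 43 32 6 0 0 0;1 43 32 6 0 0 0;1 43 32 6 0 0 0;1 43 32 6 0 0 0;1 43 32 6 0 0 0;1 43 32 6 0 0 0"
  newtons: 40

```text
t: 1.1
eef_pos: [0.4987, -0.4, 0.2791]
tool_rot: [-0.0, 0.993, 0.115, -0.0]
contact_force: [-0.2, -0.3, -0.3]
gripper_width: 0.997
```

>>> move_arm:
  increments: "1 6 58 0 0 0 0;1 6 58 0 0 0 0;1 6 58 0 0 0 0;1 0 58 0 0 0 0;1 0 58 0 0 0 0;1 0 58 0 0 0 0;1 -6 58 0 0 0 0;1 -6 58 0 0 0 0"

```text
t: 2.1
eef_pos: [0.5031, 0.0644, 0.2791]
tool_rot: [0.0, 0.993, 0.115, -0.0]
contact_force: [1.0, 0.7, -0.1]
gripper_width: 1.001
```

>>> move_arm:
  increments: "1 -6 58 0 0 0 0;1 -6 58 0 0 0 0;1 -6 58 0 0 0 0;1 0 58 0 0 0 0;1 0 0 0 0 0 0;1 0 0 0 0 0 0;1 0 0 0 0 0 0;1 0 0 0 0 0 0"

```text
t: 3.1
eef_pos: [0.4862, 0.2933, 0.2793]
tool_rot: [0.0, 0.994, 0.114, 0.0]
contact_force: [-0.2, 0.5, 1.0]
gripper_width: 0.999
```

Run:
```python
from h import *
o=bot.get_obs();p,d=vision.read_camera('wrist');cv2.imwrite('pics/w1.png',p[:,:,::-1])
P=cloud('wrist',d,o).reshape(-1,3)
print('eef',o['eef_pos'],o['q'])
for k,c,R,h in(('mid',(.482,.297),.032,.075),):
    c=np.array(c)
    for _ in range(4):
        Q=P[(np.hypot(*(P[:,:2]-c).T)<R+.012)&(P[:,2]>h-.003)&(P[:,2]<h+.012)]
        x,y,r=circ(Q[:,:2]); c=np.array([x,y])
    print(k,c.round(4),r.round(4),len(Q),np.median(Q[:,2]))
```

```text
eef [0.48623055 0.29328664 0.27933326] [-0.23907451  0.30209136 -0.51124465  1.73198749  0.16088037  1.14933795
 -2.14037212]
mid [0.4827 0.2973] 0.03 440 0.07446550907312456
```

View pics/w1.png

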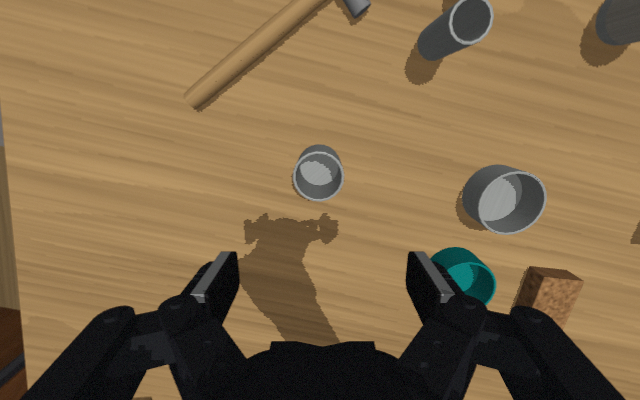

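The wrist view shows the middle pot at (318,175), giving (0.483, 0.297) as expected. I'll descend and grip it.

>>> move_arm:
  increments: "1 -3.5 4 -40 0 0 0;1 0 0 -50 0 0 0;1 0 0 -50 0 0 0;1 0 0 -40 0 0 0;1 0 0 -30 0 0 0;1 0 0 -22 0 0 0;1 0 0 0 0 0 0;0 0 0 0 0 0 0"

```text
t: 4.15
eef_pos: [0.4829, 0.2989, 0.0482]
tool_rot: [-0.0, 0.993, 0.114, 0.001]
contact_force: [-0.1, 0.1, 0.3]
gripper_width: 0.815
```

>>> move_arm:
  increments: "0 0 0 0 0 0 0;0 0 0 0 0 0 0;0 0 0 0 0 0 0;0 0 0 0 0 0 0;0 0 0 20 0 0 0;0 0 0 40 0 0 0;0 0 0 40 0 0 0;0 0 0 0 0 0 0"

```text
t: 5.15
eef_pos: [0.4842, 0.3005, 0.1519]
tool_rot: [-0.002, 0.993, 0.115, 0.003]
contact_force: [0.7, 0.1, -1.2]
gripper_width: 0.732
```

>>> move_arm:
  increments: "0 3 -50 0 0 0 0;0 3 -55 0 0 0 0;0 3 -55 0 0 0 0;0 3 -54 0 0 0 0;0 3 -54 0 0 0 0;0 0 0 0 0 0 0;0 0 0 0 0 0 0;0 0 0 0 0 0 0"

```text
t: 6.15
eef_pos: [0.4971, 0.0324, 0.1474]
tool_rot: [-0.0, 0.993, 0.116, 0.0]
contact_force: [-0.8, -0.4, -1.1]
gripper_width: 0.727
```

Run:
```python
from h import *
o=bot.get_obs();p,d=vision.read_camera('wrist');cv2.imwrite('pics/w2.png',p[:,:,::-1])
P=cloud('wrist',d,o).reshape(-1,3)
p2,d2=vision.read_camera('scene');S=cloud('scene',d2).reshape(-1,3);cv2.imwrite('pics/s2.png',cv2.resize(p2[130:280,240:440,::-1],None,fx=4,fy=4))
print('eef',o['eef_pos'])
for nm,P in(('wrist',P),('scene',S)):
  for k,c,R,lo,hi in(('wide',(.499,.0315),.046,.047,.06),('mid',o['eef_pos'][:2],.032,.170,.185)):
    c=np.array(c)
    for _ in range(4):
        Q=P[(np.hypot(*(P[:,:2]-c).T)<R+.01)&(P[:,2]>lo)&(P[:,2]<hi)]
        if len(Q)<10: print('few');break
        x,y,r=circ(Q[:,:2]); c=np.array([x,y])
    print(nm,k,c.round(4),r.round(4),len(Q),np.median(Q[:,2]) if len(Q) else 0)
```

```text
eef [0.49711015 0.032364   0.147355  ]
wrist wide [0.4999 0.0314] 0.0435 926 0.04948298124494224
wrist mid [0.4978 0.0328] 0.0312 4564 0.17308127793713818
scene wide [0.4991 0.0312] 0.0438 90 0.05028327999205086
scene mid [0.4934 0.0346] 0.0339 103 0.17392942364309635
```

View pics/w2.png

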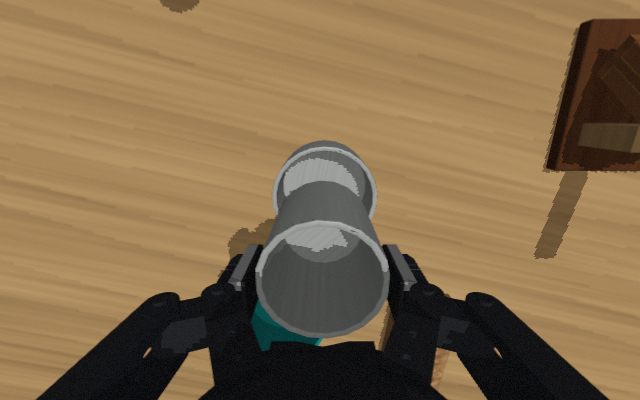

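View pics/s2.png

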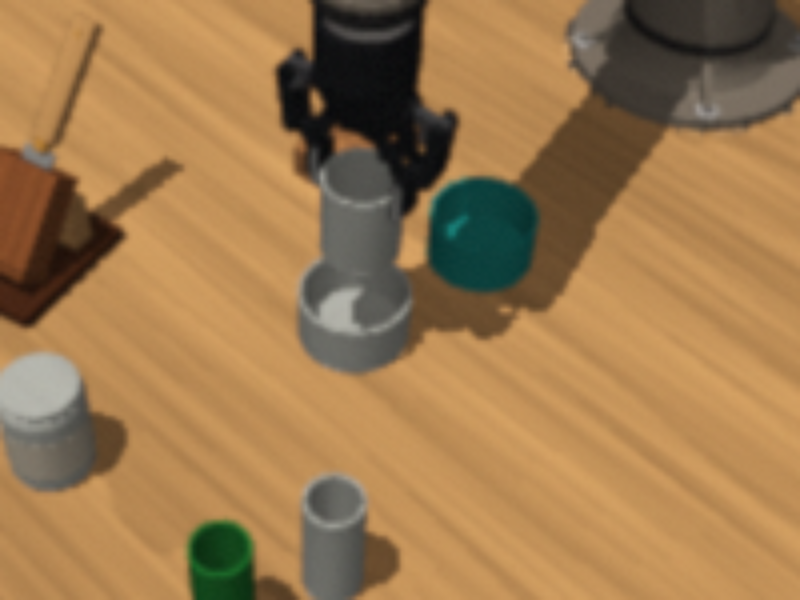

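The wrist view shows the held pot right over the wide one, about 2 mm off. I'll lower it and release.

>>> move_arm:
  increments: "0 1 -1 -20 0 0 0;0 0 0 -25 0 0 0;0 0 0 -20 0 0 0;0 0 0 -15 0 0 0;0 0 0 -9 0 0 0;0 0 0 -4 0 0 0;0 0 0 0 0 0 0;0 0 0 0 0 0 0"

```text
t: 7.25
eef_pos: [0.4986, 0.0298, 0.0548]
tool_rot: [0.0, 0.993, 0.115, 0.0]
contact_force: [-0.2, -0.5, -1.0]
gripper_width: 0.728
```

>>> move_arm:
  increments: "0 0 0 -1 0 0 0;1 0 0 0 0 0 0;1 0 0 0 0 0 0;1 0 0 0 0 0 0;1 0 0 40 0 0 0;1 0 0 60 0 0 0;1 0 0 60 0 0 0;1 0 0 40 0 0 0"

```text
t: 8.25
eef_pos: [0.4989, 0.03, 0.2563]
tool_rot: [0.0, 0.993, 0.115, 0.002]
contact_force: [-0.4, -0.1, -0.4]
gripper_width: 1.002
```

Run:
```python
from h import *
o=bot.get_obs();p,d=vision.read_camera('wrist');cv2.imwrite('pics/w3.png',p[:,:,::-1])
P=cloud('wrist',d,o).reshape(-1,3)
print('eef',o['eef_pos'],o['q'].round(2) if hasattr(o['q'],'round') else o['q'])
for k,c,R,lo,hi in(('wide',(.499,.0315),.046,.047,.056),('mid',(.499,.0315),.032,.075,.09),('nar',(.675,.1875),.022,.097,.11)):
    c=np.array(c)
    for _ in range(4):
        Q=P[(np.hypot(*(P[:,:2]-c).T)<R+.006)&(np.hypot(*(P[:,:2]-c).T)>R-.01)&(P[:,2]>lo)&(P[:,2]<hi)]
        if len(Q)<10: print('few');break
        x,y,r=circ(Q[:,:2]); c=np.array([x,y])
    print(k,c.round(4),r.round(4),len(Q),np.median(Q[:,2]) if len(Q) else 0)
```

```text
eef [0.49886249 0.02998122 0.2563113 ] [ 0.23  0.2  -0.47  1.91  0.1   1.05 -1.62]
wide [0.4995 0.0311] 0.0438 660 0.04951444559089081
mid [0.4982 0.0293] 0.0299 549 0.07939295082939057
few
nar [0.675  0.1875] 0.0299 0 0
```

View pics/w3.png

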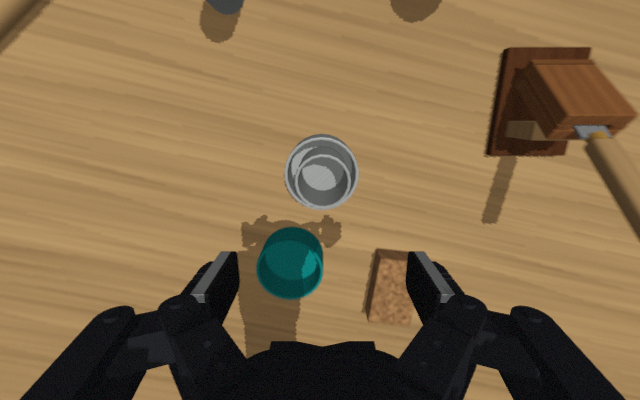

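Middle pot is nested: centre within 2 mm, rim at 79.4 mm. Next is the narrow pot.

>>> move_arm:
  increments: "0.8 44 39 0 0 0 0;0.8 44 39 0 0 0 0;0.8 44 39 0 0 0 0;0.8 44 40 0 0 0 0;0.8 0 0 0 0 0 0;0.8 0 0 0 0 0 0;0.8 0 0 0 0 0 0;0.8 0 0 0 0 0 0"

```text
t: 9.3
eef_pos: [0.674, 0.1855, 0.2539]
tool_rot: [0.0, 0.993, 0.114, 0.0]
contact_force: [-0.0, -1.2, 0.8]
gripper_width: 0.801
```

Run:
```python
from h import *
o=bot.get_obs();p,d=vision.read_camera('wrist');cv2.imwrite('pics/w4.png',p[:,:,::-1])
P=cloud('wrist',d,o).reshape(-1,3)
print('eef',o['eef_pos'])
for k,c,R,lo,hi in(('nar',(.675,.1875),.022,.096,.11),('green',(.755,.1634),.022,.096,.11)):
    c=np.array(c)
    for _ in range(4):
        Q=P[(np.hypot(*(P[:,:2]-c).T)<R+.01)&(P[:,2]>lo)&(P[:,2]<hi)]
        if len(Q)<10: print('few');break
        x,y,r=circ(Q[:,:2]); c=np.array([x,y])
    print(k,c.round(4),r.round(4),len(Q),np.median(Q[:,2]) if len(Q) else 0)
```

```text
eef [0.67403235 0.18547735 0.25389156]
nar [0.6756 0.1873] 0.02 422 0.09933679278030556
green [0.7546 0.163 ] 0.02 482 0.09939319466548537
```

View pics/w4.png

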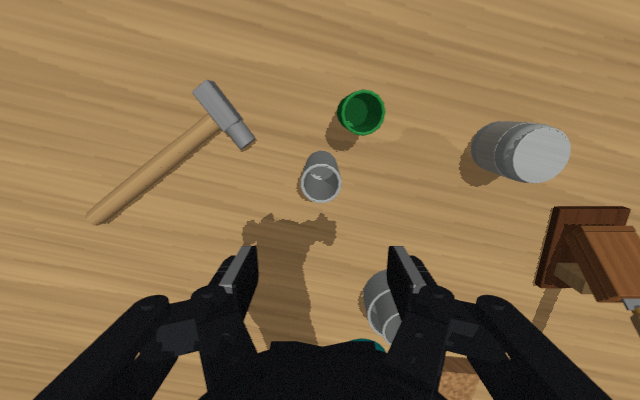

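The narrow pot is at (321,183) in the view, position (0.6756, 0.1873), and both jaw sides are free.

>>> move_arm:
  increments: "0.8 1.5 1.5 -40 0 0 0;0.8 0 0 -50 0 0 0;0.8 0 0 -45 0 0 0;0.8 0 0 -30 0 0 0;0.8 0 0 -17 0 0 0;0.8 0 0 0 0 0 0;0 0 0 0 0 0 0;0 0 0 0 0 0 0"

```text
t: 10.35
eef_pos: [0.6771, 0.1886, 0.0734]
tool_rot: [-0.0, 0.993, 0.114, 0.002]
contact_force: [0.7, -0.5, 4.3]
gripper_width: 0.502
```

>>> move_arm:
  increments: "0 0 0 0 0 0 0;0 0 0 0 0 0 0;0 0 0 0 0 0 0;0 0 0 0 0 0 0;0 0 0 30 0 0 0;0 0 0 40 0 0 0;0 0 0 40 0 0 0;0 0 0 0 0 0 0"

```text
t: 11.35
eef_pos: [0.6778, 0.1893, 0.1857]
tool_rot: [-0.001, 0.993, 0.115, 0.004]
contact_force: [-0.2, -0.6, -2.6]
gripper_width: 0.497
```

>>> move_arm:
  increments: "0 -36 -32 0 0 0 0;0 -36 -32 0 0 0 0;0 -36 -32 0 0 0 0;0 -36 -32 0 0 0 0;0 -35 -31 0 0 0 0;0 0 0 0 0 0 0;0 0 0 0 0 0 0;0 0 0 0 0 0 0"

```text
t: 12.35
eef_pos: [0.4974, 0.0303, 0.1812]
tool_rot: [-0.0, 0.993, 0.115, 0.0]
contact_force: [0.7, 0.1, -2.1]
gripper_width: 0.496
```

Run:
```python
from h import *
o=bot.get_obs();p,d=vision.read_camera('wrist');cv2.imwrite('pics/w5.png',p[:,:,::-1])
P=cloud('wrist',d,o).reshape(-1,3)
print('eef',o['eef_pos'])
for k,c,R,lo,hi in(('mid',(.4982,.0293),.032,.076,.09),('nar',o['eef_pos'][:2],.022,.203,.23)):
    c=np.array(c)
    for _ in range(4):
        Q=P[(np.hypot(*(P[:,:2]-c).T)<R+.008)&(P[:,2]>lo)&(P[:,2]<hi)]
        if len(Q)<10: print('few');break
        x,y,r=circ(Q[:,:2]); c=np.array([x,y])
    print(k,c.round(4),r.round(4),len(Q),np.percentile(Q[:,2],[5,50,95]) if len(Q) else 0)
p2,d2=vision.read_camera('scene');cv2.imwrite('pics/s5.png',cv2.resize(p2[130:280,240:440,::-1],None,fx=4,fy=4))
```

```text
eef [0.49743809 0.03030263 0.18119665]
mid [0.4983 0.0295] 0.0298 583 [0.07762932 0.07942853 0.08061149]
nar [0.499 0.031] 0.0223 4429 [0.20407141 0.2078468  0.22471468]
```

View pics/w5.png

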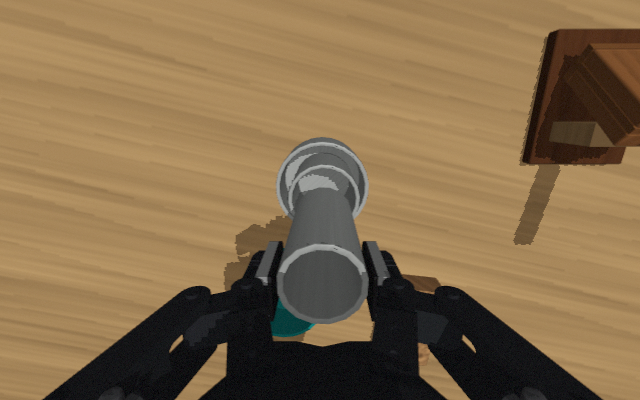

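View pics/s5.png

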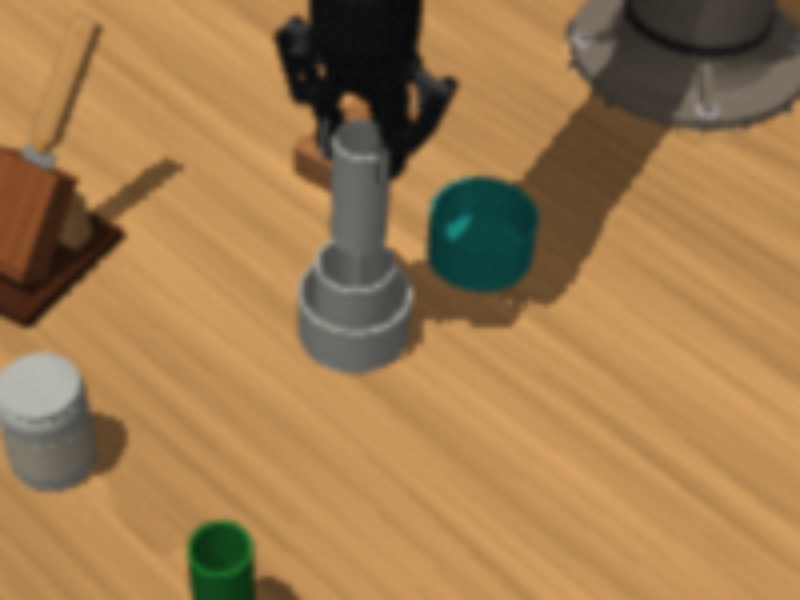

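The narrow pot is centred over the middle one, so I'll lower it.

>>> move_arm:
  increments: "0 0 -1 -20 0 0 0;0 0 0 -25 0 0 0;0 0 0 -20 0 0 0;0 0 0 -15 0 0 0;0 0 0 -10 0 0 0;0 0 0 -6 0 0 0;0 0 0 0 0 0 0;0 0 0 0 0 0 0"

```text
t: 13.45
eef_pos: [0.4971, 0.0283, 0.0858]
tool_rot: [0.0, 0.993, 0.115, 0.0]
contact_force: [0.9, -0.1, -1.9]
gripper_width: 0.498
```

>>> move_arm:
  increments: "0 0 0 -2 0 0 0;0 0 0 -1 0 0 0;0.8 0 0 0 0 0 0;0.8 0 0 0 0 0 0;0.8 0 0 0 0 0 0;0.8 0 0 40 0 0 0;0.8 0 0 60 0 0 0;0.8 0 0 60 0 0 0"

```text
t: 14.45
eef_pos: [0.4963, 0.0282, 0.2438]
tool_rot: [-0.0, 0.993, 0.115, -0.0]
contact_force: [1.6, -0.2, 0.5]
gripper_width: 0.802
```

>>> move_arm:
  increments: "0.8 8 -40 0 0 0 0;0.8 8 -40 0 0 0 0;0.8 8 -40 0 0 0 0;0.8 8 -40 0 0 0 0;0.8 8 -40 0 0 0 0;0.8 0 0 0 0 0 0;0.8 0 0 0 0 0 0;0.8 0 0 0 0 0 0"

```text
t: 15.45
eef_pos: [0.5368, -0.1702, 0.2424]
tool_rot: [-0.0, 0.993, 0.116, 0.0]
contact_force: [-1.7, 0.8, -0.6]
gripper_width: 0.801
```

```bash
cat > see.py <<'E'
from h import *
import sys
tag=sys.argv[1]
o=bot.get_obs();p,d=vision.read_camera('wrist');cv2.imwrite(f'pics/w{tag}.png',p[:,:,::-1])
Pw=cloud('wrist',d,o);P=Pw.reshape(-1,3)
print('eef',o['eef_pos'],'q',np.round(o['q'],2))
p2,d2=vision.read_camera('scene');cv2.imwrite(f'pics/s{tag}.png',cv2.resize(p2[100:290,190:440,::-1],None,fx=3,fy=3))
S=cloud('scene',d2).reshape(-1,3)
for nm,X in(('wrist',P),('scene',S)):
  for k,c,R,lo,hi in(('wide',(.4995,.0312),.046,.047,.056),('mid',(.4982,.0293),.032,.075,.085),('nar',(.4982,.0293),.022,.106,.118)):
    c=np.array(c)
    for _ in range(4):
        Q=X[(np.hypot(*(X[:,:2]-c).T)<R+.006)&(np.hypot(*(X[:,:2]-c).T)>R-.012)&(X[:,2]>lo)&(X[:,2]<hi)]
        if len(Q)<10: break
        x,y,r=circ(Q[:,:2]); c=np.array([x,y])
    if len(Q)>9: print(nm,k,c.round(4),r.round(4),len(Q),np.median(Q[:,2]).round(4))
  Q=X[(abs(X[:,0]-.57)<.09)&(abs(X[:,1]+.22)<.1)&(X[:,2]>.125)&(X[:,2]<.205)]
  if len(Q)>50:
    m=Q.mean(0);u,s,vt=np.linalg.svd(Q-m)
    a=vt[0]*np.sign(vt[0][2]); t=(Q-m)@a
    print(nm,'handle n',len(Q),'mean',m.round(4),'axis',a.round(3),'lean',np.degrees(np.arccos(a[2])).round(1),'yaw',np.degrees(np.arctan2(-a[1],-a[0])).round(1),'top',(m+a*t.max()).round(4),'bot',(m+a*t.min()).round(4),s.round(3),'n',vt[2].round(3),'w',vt[1].round(3))
E
python3 see.py 6
```

```text
eef [ 0.53676092 -0.17015038  0.24235244] q [ 0.52  0.31 -0.4   1.79  0.14  1.06 -1.26]
wrist wide [0.4999 0.0309] 0.0435 661 0.0493
wrist mid [0.5011 0.0269] 0.027 775 0.0791
wrist nar [0.4959 0.0268] 0.02 603 0.109
wrist handle n 3136 mean [ 0.5654 -0.2328  0.1628] axis [-0.667 -0.157  0.728] lean 43.2 yaw 13.2 top [ 0.5396 -0.2389  0.191 ] bot [ 0.6005 -0.2246  0.1245] [1.481 0.396 0.134] n [-0.662 -0.324 -0.676] w [-0.342  0.933 -0.112]
scene wide [0.4988 0.031 ] 0.044 81 0.0503
scene mid [0.4991 0.031 ] 0.028 80 0.0798
scene nar [0.4952 0.0268] 0.02 62 0.1098
scene handle n 218 mean [ 0.5674 -0.2312  0.1588] axis [-0.667 -0.146  0.73 ] lean 43.1 yaw 12.3 top [ 0.5379 -0.2377  0.1911] bot [ 0.599  -0.2243  0.1243] [0.383 0.111 0.05 ] n [-0.64  -0.389 -0.663] w [ 0.381 -0.91   0.166]
```

View pics/w6.png

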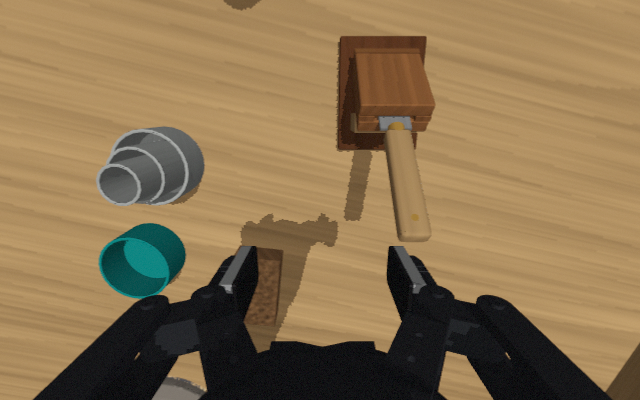

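View pics/s6.png

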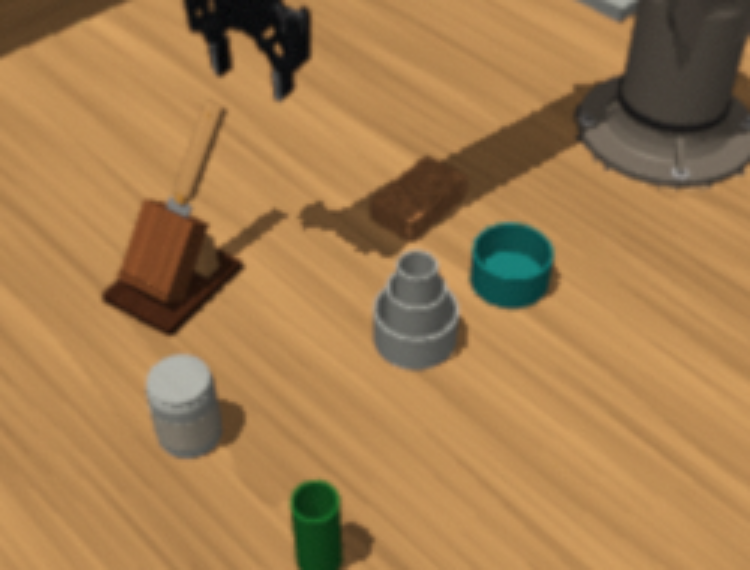

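All three pots are nested, with rims at 50, 80 and 110 mm. The handle runs from (398,130) to (412,235) in the wrist view, with a lean of about 43° and yaw of about 13°. I'll tilt the tool 12° inwards and go to the pre-grasp.

>>> move_arm:
  increments: "0.6 16 -20 0 -0.016 0.068 0;0.6 15 -20 0 -0.016 0.068 0;0.6 15 -19 -4 -0.016 0.069 0;0.6 0 0 -5 0 0 0;0.6 0 0 -5 0 0 0;0.6 0 0 0 0 0 0;0.6 0 0 0 0 0 0;0.6 0 0 0 0 0 0"

```text
t: 16.55
eef_pos: [0.5827, -0.2308, 0.2289]
tool_rot: [0.012, 0.988, 0.114, -0.104]
contact_force: [0.1, 0.0, 0.6]
gripper_width: 0.6
```

```bash
python3 see.py 7
python3 - <<'E'
from h import *
o=bot.get_obs();print(quat(o['tool_rot']).as_matrix().round(3))
E
```

```text
eef [ 0.58265615 -0.23076818  0.22891153] q [ 0.45  0.52 -0.33  1.52  0.25  1.33 -1.27]
wrist wide [0.4999 0.0308] 0.0434 706 0.0492
wrist mid [0.5008 0.0283] 0.0272 928 0.0791
wrist nar [0.4963 0.0262] 0.0199 698 0.1088
wrist handle n 3326 mean [ 0.569  -0.2341  0.1606] axis [-0.657 -0.152  0.738] lean 42.4 yaw 13.1 top [ 0.5413 -0.2406  0.1917] bot [ 0.6011 -0.2267  0.1244] [1.503 0.39  0.068] n [-0.719 -0.168 -0.674] w [ 0.227 -0.974  0.001]
scene wide [0.4989 0.031 ] 0.0438 77 0.0502
scene mid [0.4986 0.0307] 0.0281 78 0.0793
scene nar [0.495  0.0267] 0.0201 59 0.1099
scene handle n 218 mean [ 0.5676 -0.2311  0.1586] axis [-0.668 -0.145  0.73 ] lean 43.2 yaw 12.2 top [ 0.5379 -0.2375  0.191 ] bot [ 0.5991 -0.2243  0.1242] [0.381 0.109 0.05 ] n [-0.609 -0.456 -0.649] w [ 0.426 -0.878  0.216]
[[ 0.952  0.228 -0.203]
 [ 0.223 -0.974 -0.048]
 [-0.208  0.    -0.978]]
```

View pics/w7.png

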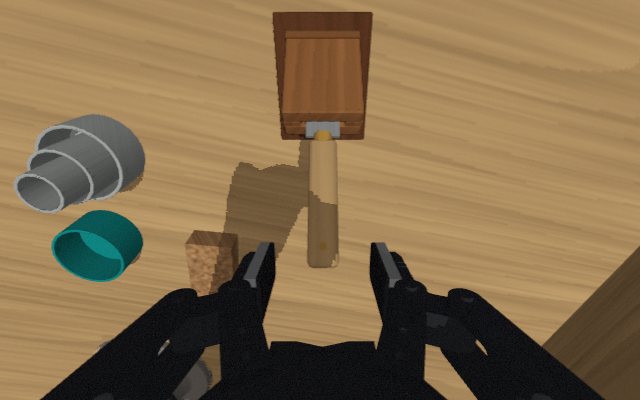

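View pics/s7.png

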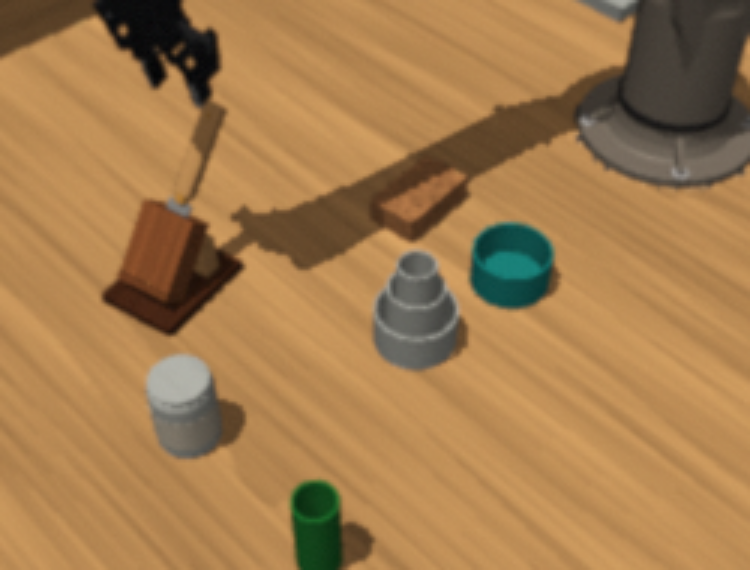

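The jaws are centred on the handle. Advancing along the tool axis.

>>> move_arm:
  increments: "0.6 -5 -1 -25 0 0 0;0.6 -5 -1 -25 0 0 0;0.6 -4 -1 -23 0 0 0;0.6 -3 -1 -17 0 0 0;0.6 -1 0 -8 0 0 0;0.6 0 0 0 0 0 0;0 0 0 0 0 0 0;0 0 0 0 0 0 0"
  newtons: 80

```text
t: 17.65
eef_pos: [0.5655, -0.2348, 0.1314]
tool_rot: [0.012, 0.988, 0.114, -0.104]
contact_force: [0.0, -0.2, 1.2]
gripper_width: 0.269
```

>>> move_arm:
  increments: "0 0 0 0 0 0 0;0 0 0 0 0 0 0;0 0 0 0 0 0 0;0 0 0 0 0 0 0;0 0 0 0 0 0 0;0 0 0 0 0 0 0;0 0 0 0 0 0 0;0 0 0 0 0 0 0"

```text
t: 18.65
eef_pos: [0.5654, -0.2348, 0.1313]
tool_rot: [0.012, 0.988, 0.114, -0.104]
contact_force: [0.1, 0.8, 5.8]
gripper_width: 0.266
```

```bash
python3 see.py 8 | grep -v nar
```

View pics/w8.png

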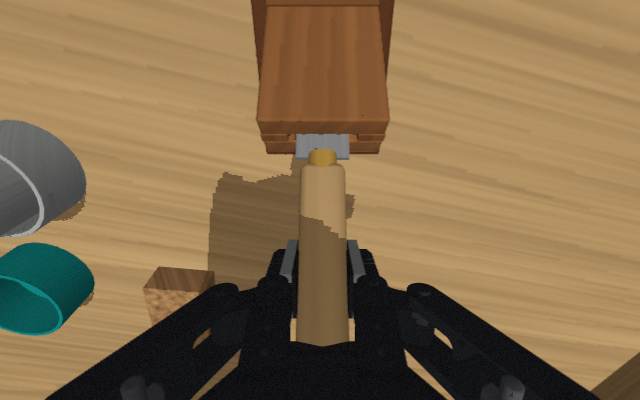

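The handle is gripped at 0.27 opening, about 23 mm. Drawing along its axis.

>>> move_arm:
  increments: "0 -6.6 -1.5 7.4 0 0 0;0 -8.5 -2 9.6 0 0 0;0 -9.9 -2.3 11.1 0 0 0;0 -9.9 -2.3 11.1 0 0 0;0 -9.9 -2.3 11.1 0 0 0;0 -9.9 -2.3 11.1 0 0 0;0 -9.9 -2.3 11.1 0 0 0;0 -8.5 -2 9.6 0 0 0"

```text
t: 19.75
eef_pos: [0.4893, -0.2524, 0.2126]
tool_rot: [0.012, 0.988, 0.113, -0.106]
contact_force: [-0.4, 0.1, -0.3]
gripper_width: 0.263
```

```bash
python3 see.py 9
```

```text
eef [ 0.48933529 -0.2524237   0.2126031 ] q [ 0.55  0.41 -0.33  1.74  0.24  1.22 -1.21]
wrist wide [0.5006 0.0313] 0.0432 1074 0.0493
wrist mid [0.4978 0.0265] 0.0264 1214 0.079
wrist handle n 7009 mean [ 0.553  -0.2373  0.1655] axis [-0.604 -0.14   0.785] lean 38.3 yaw 13.0 top [ 0.5219 -0.2445  0.2058] bot [ 0.5855 -0.2298  0.1232] [2.417 0.698 0.155] n [-0.764 -0.178 -0.62 ] w [ 0.226 -0.974  0.001]
scene wide [0.4991 0.0312] 0.0437 77 0.0509
scene mid [0.4987 0.0316] 0.028 82 0.0799
scene nar [0.495  0.0265] 0.0203 58 0.1098
scene handle n 253 mean [ 0.5545 -0.2368  0.163 ] axis [-0.639 -0.126  0.759] lean 40.6 yaw 11.1 top [ 0.5194 -0.2437  0.2047] bot [ 0.5884 -0.2301  0.1227] [0.463 0.143 0.041] n [-0.741 -0.167 -0.651] w [ 0.209 -0.978  0.013]
```

View pics/w9.png

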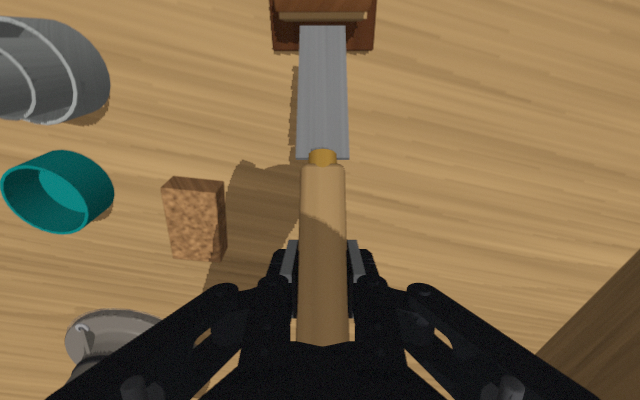

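View pics/s9.png

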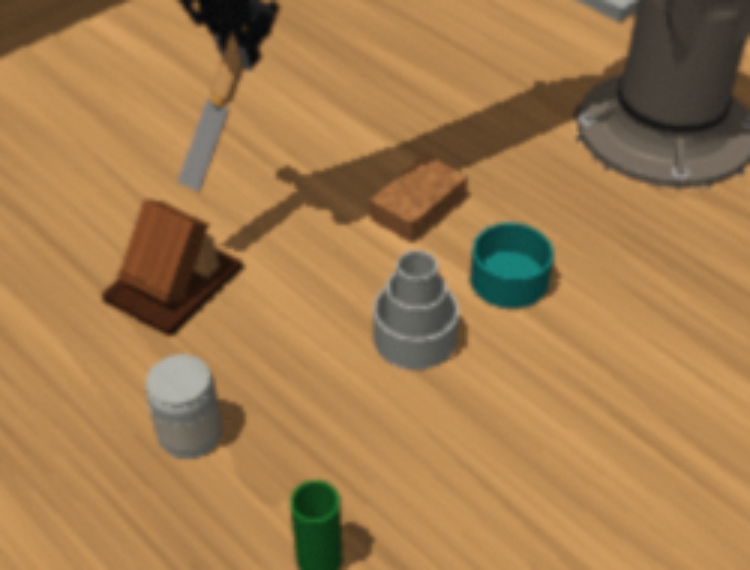

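The blade is clear of the stand. I'll tilt it level by −0.83 rad about the spatula's y, then yaw it to point at +y.

>>> move_arm:
  increments: "0 0 0 4 0.027 -0.115 0;0 0 0 4 0.027 -0.115 0;0 0 0 4 0.027 -0.115 0;0 0 0 4 0.027 -0.115 0;0 0 0 4 0.027 -0.116 0;0 0 0 4 0.027 -0.116 0;0 0 0 0 0.027 -0.116 0;0 0 0 0 0 0 0"

```text
t: 20.85
eef_pos: [0.4889, -0.2524, 0.2344]
tool_rot: [-0.036, 0.948, 0.107, 0.299]
contact_force: [-0.6, 0.1, -0.8]
gripper_width: 0.267
```

Run:
```python
from h import *
o=bot.get_obs();M=quat(o['tool_rot']).as_matrix();print(o['t'],o['eef_pos'],np.round(o['q'],2),M.round(3), 'elev',np.degrees(np.arcsin(M[2,2])))
```

```text
20.85 [ 0.48888709 -0.25240537  0.23440439] [ 1.18  0.19 -0.61  2.15 -0.71  0.52 -0.17] [[ 0.799  0.224  0.558]
 [ 0.181 -0.975  0.132]
 [ 0.574 -0.005 -0.819]] elev -54.97373963549488
```

>>> move_arm:
  increments: "0 3 0 0 0 0 0.168;0 3 0 0 0 0 0.168;0 3 0 0 0 0 0.168;0 3 0 0 0 0 0.168;0 3 0 0 0 0 0.168;0 0 0 0 0 0 0.168;0 0 0 0 0 0 0.168;0 0 0 0 0 0 0.168"

```text
t: 21.85
eef_pos: [0.5069, -0.2528, 0.2354]
tool_rot: [-0.215, 0.673, 0.677, 0.208]
contact_force: [1.2, 0.3, -1.9]
gripper_width: 0.266
```

```bash
python3 see.py 10;python3 - <<'E'
from h import *
o=bot.get_obs();M=quat(o['tool_rot']).as_matrix();print(o['t'],o['eef_pos'],np.round(o['q'],2),M.round(3), 'elev',np.degrees(np.arcsin(M[2,2])))
E
```

```text
eef [ 0.50694296 -0.25284465  0.2353706 ] q [ 1.08  0.62 -0.68  1.57 -0.17  1.36  0.51]
wrist wide [0.4999 0.0302] 0.0437 158 0.0491
wrist mid [0.4927 0.0282] 0.0255 41 0.0795
scene wide [0.4991 0.0312] 0.0437 85 0.0498
scene mid [0.4989 0.031 ] 0.0278 82 0.0795
scene nar [0.4948 0.0266] 0.0205 62 0.1093
21.95 [ 0.50886988 -0.25107141  0.23556128] [ 1.08  0.62 -0.68  1.57 -0.17  1.35  0.51] [[-0.004  1.    -0.008]
 [ 0.819  0.008  0.573]
 [ 0.573 -0.004 -0.819]] elev -55.0061123745328
```

View pics/s10.png

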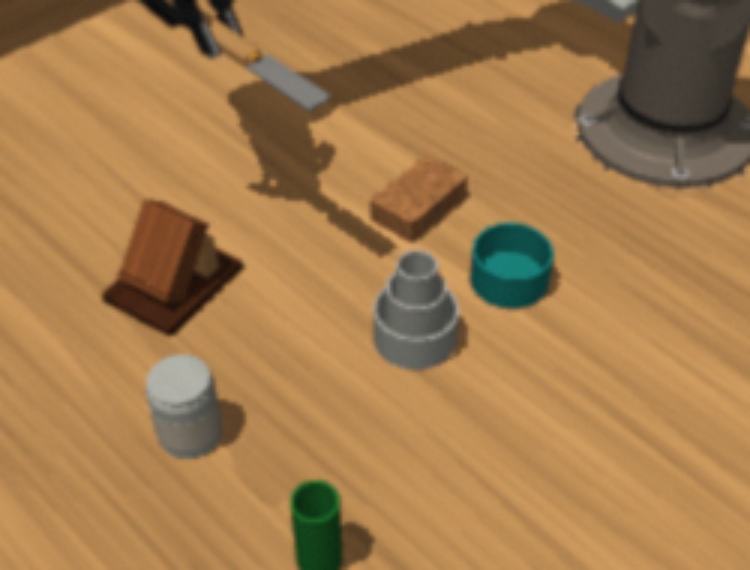

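View pics/w10.png

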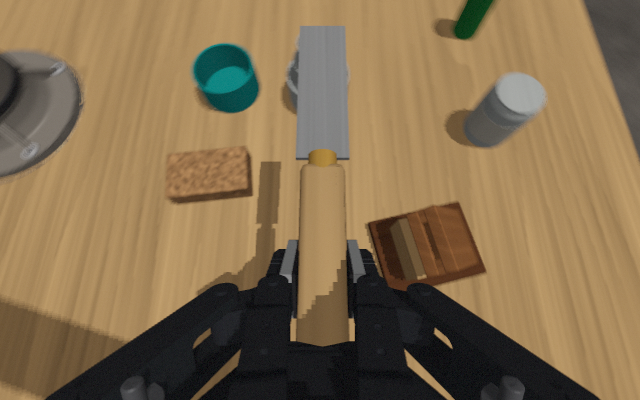

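The spatula is level and points at +y. I'll move over the pots, still high, and measure the blade.

>>> move_arm:
  increments: "0 -2 30 0 0 0 0;0 -2 35 0 0 0 0;0 -3 35 0 0 0 0;0 -3 35 0 0 0 0;0 -2 26 0 0 0 0;0 0 13 0 0 0 0;0 0 0 0 0 0 0;0 0 0 0 0 0 0"

```text
t: 22.95
eef_pos: [0.4951, -0.079, 0.2361]
tool_rot: [-0.214, 0.674, 0.674, 0.213]
contact_force: [0.2, -0.1, -1.6]
gripper_width: 0.27
```

```bash
cat > bl.py <<'E'
from h import *
import sys
o=bot.get_obs();p,d=vision.read_camera('wrist');cv2.imwrite(f'pics/b{sys.argv[1]}.png',p[:,:,::-1])
print(o['t'],'eef',o['eef_pos'],'q',np.round(o['q'],2),o['contact_force'],o['gripper_width'])
W=cloud('wrist',d,o); S=cloud('scene',vision.read_camera('scene')[1])
# blade region in wrist image
m=np.zeros((400,640),bool);m[30:152,302:343]=True
e=np.array(o['eef_pos'])
for n,X in(('wrist',W[m]),('scene',S.reshape(-1,3))):
    X=X[(X[:,2]>e[2]-.05)&(X[:,2]<e[2]+.07)&(X[:,1]>e[1]+.062)&(X[:,1]<e[1]+.2)&(abs(X[:,0]-e[0])<.05)]
    c=X.mean(0);vt=np.linalg.svd(X-c)[2];a=vt[0]*np.sign(vt[0][1]);t=(X-c)@a
    print(n,len(X),'mid',c.round(4),'axis',a.round(3),'n',vt[2].round(3),'tilt',np.degrees(np.arccos(abs(vt[2][2]))).round(1),'tip',(c+a*t.max()).round(4),'root',(c+a*t.min()).round(4))
X=S.reshape(-1,3);c=np.array([.4955,.0265])
for _ in range(4):
    Q=X[(np.hypot(*(X[:,:2]-c).T)<.03)&(X[:,2]>.106)&(X[:,2]<.116)];
    if len(Q)<10: break
    c=np.array(circ(Q[:,:2]))[:2]
print('narrow',c,len(Q))
E
python3 bl.py 1
```

```text
22.95 eef [ 0.49505853 -0.07903619  0.23607786] q [ 0.99  0.47 -0.79  1.84 -0.3   1.13  0.39] [ 0.20048311 -0.05873696 -1.60428652] 0.2699087608605617
wrist 4576 mid [0.495  0.0226 0.2503] axis [-0.001  1.    -0.015] n [-0.001 -0.015 -1.   ] tilt 0.9 tip [0.4949 0.0669 0.2496] root [ 0.495  -0.017   0.2509]
scene 240 mid [0.4949 0.0274 0.2513] axis [-0.009  1.    -0.016] n [-0.021 -0.017 -1.   ] tilt 1.5 tip [0.4945 0.0697 0.2506] root [ 0.4953 -0.0164  0.252 ]
narrow [0.4952129  0.02645644] 58
```

```bash
python3 -c "
from h import *
p,d=vision.read_camera('scene');cv2.imwrite('pics/s11.png',cv2.resize(p[60:250,230:480,::-1],None,fx=3,fy=3))"
```

```text
(no output)
```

View pics/s11.png

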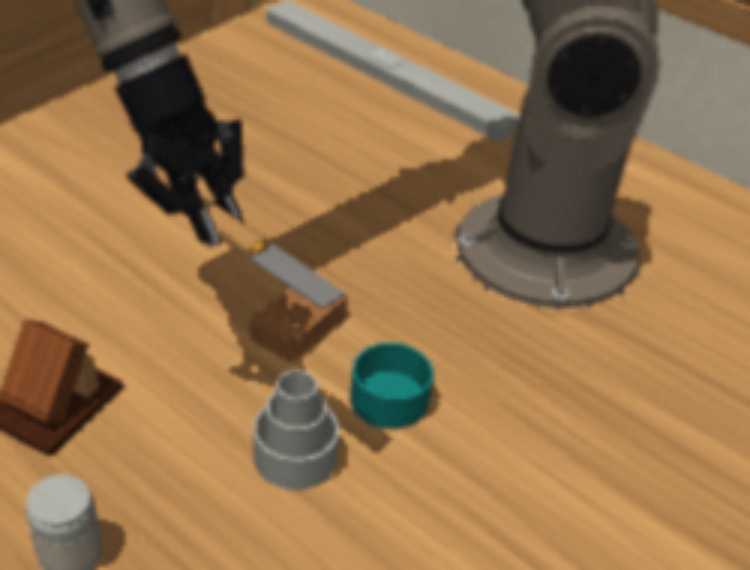

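The blade is level within 1° and its middle is about 3 mm from the pot axis. Lowering 92 mm to about 158 mm.

>>> move_arm:
  increments: "0 0 2 -20 0 0 0;0 0 0 -25 0 0 0;0 0 0 -22 0 0 0;0 0 0 -15 0 0 0;0 0 0 -10 0 0 0;0 0 0 0 0 0 0;0 0 0 0 0 0 0;0 0 0 0 0 0 0"

```text
t: 24.1
eef_pos: [0.4952, -0.0756, 0.1449]
tool_rot: [-0.214, 0.673, 0.675, 0.213]
contact_force: [0.2, 0.4, -0.5]
gripper_width: 0.264
```

```bash
python3 bl.py 2; python3 -c "
from h import *
p,d=vision.read_camera('scene');cv2.imwrite('pics/s12.png',cv2.resize(p[100:290,190:440,::-1],None,fx=3,fy=3))
o=bot.get_obs();print(o['t'],o['eef_pos'],np.abs(o['joint_vel']).max())"
```

```text
24.1 eef [ 0.49515289 -0.07558248  0.14494706] q [ 0.95  0.59 -0.75  1.91 -0.25  0.96  0.42] [ 0.16777347  0.38340252 -0.52935918] 0.2641111330289379
wrist 4574 mid [0.4948 0.026  0.1592] axis [-0.004  1.    -0.015] n [0.    0.015 1.   ] tilt 0.9 tip [0.4946 0.0708 0.1585] root [ 0.495  -0.0136  0.1598]
scene 339 mid [0.4949 0.0295 0.1404] axis [-0.022  0.191  0.981] n [ 0.999 -0.038  0.03 ] tilt 88.3 tip [0.4943 0.035  0.1686] root [0.496  0.0204 0.0935]
narrow [0.49535744 0.02674114] 60
24.25 [ 0.49491217 -0.07555272  0.14468681] 0.0013790187900488584
```

View pics/s12.png

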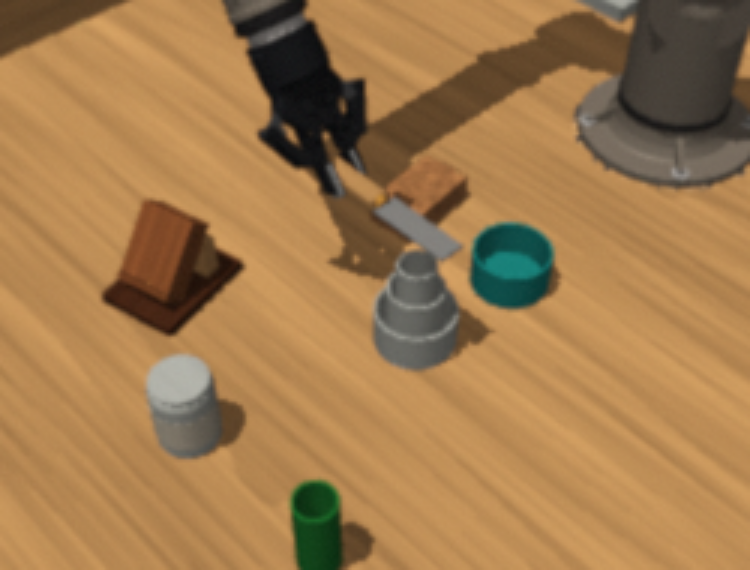

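The picture shows the blade over the nested pots at 159 mm, level and still. The scene blade fit of 88° is spoiled because its crop now includes the pots, so I'm relying on the wrist fit. Handing in.

```bash
python3 -c "
from station import bot
print(bot.hand_in())"
```

```text
the job is handed in; nothing more can be done
None
```

I finished the job and handed it in at about t = 24 s. No verdict was reported.

**Pots:** I stood the middle pot in the wide one and let go, then stood the narrow pot in the middle one and let go. The rims measured about 50, 80 and 110 mm above the bench, which fits all three standing on each other's floors. The narrow pot sits a few millimetres off the middle pot's centre.

**Spatula:** I gripped it across the handle at 80 N, drew it along its own axis clear of the slot and turned it level. In the last check:
- The blade was about 1° from level.
- Its middle was at (0.495, 0.026, 0.159), about 1 mm from the narrow pot's axis and roughly 49 mm above its rim.
- The arm was still, and the opening of 0.264 (about 22 mm) showed the handle still held.

**Checks that disagreed:** The scene camera's final automatic blade fit failed because its crop included the pots. I relied on the wrist camera, the scene picture, and an earlier scene fit that agreed within about 5 mm. The middle pot's centre measured between the two cameras differed by 2–5 mm once it was partly hidden.

The can, hammer and sanding block were never touched on purpose, and the can and block look unmoved in the last scene picture. The hammer was out of that crop, so I did not recheck it at the end.

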